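Demagnetise the gap gauges and set them in the contact blocks

ROBOT

A 6-joint arm with a two-finger parallel gripper is mounted at the origin on a cart in front of the work surface, level with it; the furniture and walls round the work are solid. World frame = base frame: x ahead of the robot, y to its left, z up, the work surface at z = 0. Lengths are in m, angles in rad, forces in N, time in s.
With the tool pointing down it reaches from about 0.3 to 0.75 m from the base axis. Payload 8.5 kg.
Tool frame: the origin (TCP) lies on the centre line of the jaws, within the pads' length; the fingertips stand 19 mm ahead of it and the grasp point (between the pads) is the TCP; z points along the fingers, y is the line along which they close (so a half turn about z gives the same grasp; the last joint's range is limited). The gripper opens to 88 mm and grips with 3 to 60 N. Pads are 18 mm wide; open, the fingers measure 123 mm over their backs; the gripper's body (75 mm by 187 mm) begins 45 mm behind the grasp point.
Start: joints at [1.126, 0.381, 1.297, -0, 1.464, -0.215], TCP at [0.125, 0.536, 0.222] pointing down, gripper open.
Joint ranges: [-3.11, 3.11], [-0.89, 2.33], [0.22, 2.48], [-1.42, 4.56], [0.17, 2.85], [-2.88, 2.88]. Speed limits (rad/s): [2.39, 2.39, 3.14, 3.14, 3.14, 3.14].

INTERFACE

Orientations are given as a rotation vector (axis times angle).
In Python, from bench import bot, read_camera, camera_params, workorder, spot_in, regions_of gives the robot as it stands.
- The arm moves only by the shell command python3 -m pendant 'ROWS' [OPENING]. ROWS is JSON, a list of rows, each a list of 6 numbers: the shift along the world's x, y, z as a fraction of full scale, then the turn, a rotation vector about the world's x, y, z as a fraction of full scale. A call has 1 to 12 rows; each row shifts and turns the commanded pose from where the row before left it; what a row does not reach is not made up. Full scale, the value 1, is 0.04 m for a shift and 0.15 rad for a turn. A row lasts 1/10 s, in which the tool goes at most 50 mm and 8.59 degrees, less where a joint would pass 70% of its speed; a pose out of reach is approached as far as the arm can. A call with a number of a shift or a turn outside -1 to 1 is refused whole. A call with a gripper value outside its range is refused whole. OPENING is the closure, from -1 (fully open) to 1 (shut), set as the call begins (- or left out, the last holds). The fingers move at their own pace and stop on an object; the grip force is fixed at half the most. Time passes only in rows, so rows that do not move let the fingers close. It gives the time, the measured TCP pose, the force, the opening and the grip force at its end, in the units of the state.
- bot.state(): the state, without advancing time (a new reading comes with each control period).
- read_camera(name): name is "scene" or "top" or "wrist"; returns the picture (400x640x3 uint8, red, green, blue); there is no depth.
- camera_params(name): a dict with "vertical_fov" (degrees; the focal length in pixels is half the picture's height over the tangent of half this angle, whatever the lens; pixels are square), "cx", "cy" (the principal point, pixels), "position" and "rotation" of the camera in the world; the wrist camera has in their place "hand_eye" (4x4, takes a point from camera to tool coordinates, whose origin is the TCP and whose axes are the flange's). Camera axes: x right, y up, looking along -z (the intrinsics and any distortion apply to the point x, -y, -z); pixel columns grow to the right and rows downward; lengths in m; the calibration is good to about 2 mm. A picture is of the moment at which its call begins: read the wrist's pose just before it. camera_params takes no time and is no camera call.
- workorder.hand_in(): hands the job in; it is judged then, once.
Trained networks look in the newest picture that a camera, given by its name, has taken for a name from the list of things; names that differ only in an ending like _2 or _b are one class to them, and where a whole thing is asked for, a point or a joint stands for the part that bears it (a point fixed in the world has none). Each returns a list of dicts, best first, with "confidence" (0 to 1); they miss things now and then, are a little off and sometimes report something else, mostly with a low value. They report only what shows in the picture. A call takes as long as a camera call.
- spot_in(camera, label): "pixel" ([column, row] in pixels, amid what is visible of it).
- regions_of(camera, label): "pixels" (400x640 bool, what is visible of it) and "pixel" ([column, row] in pixels, amid what is visible of it).
The state is a dict: "time": time; "joints": joint angles; "dq": joint speeds; "joint_torque": joint torques, N m; "position": TCP position; "tcp_rot": TCP orientation; "ft_force": force on the tool from outside, world axes, zero at the start; "torque": the same for the moment, N m; "finger_gap": finger opening in m; "finger_force": force on a finger pad.
Only numpy, scipy, OpenCV 4.12 (cv2) and the standard library are available. Lean on these libraries where they do the work, as an engineer would, in place of code of your own. Each camera call takes 0.05 s, during which the arm holds its last target. There are 200 camera calls.

TASK

Make the steel gap gauges ready for setting the relay contacts: turn the sunken level knob of the demagnetiser to its working mark, then, tallest gauge first and shortest last, dip the blade tip of every gauge in the rack into the demagnetiser's open cup, at least 15 mm deep and near the middle, for about a second, without pressing on the cup. Push each dipped gauge blade down into the gap of a contact block of its own, whichever block you like, until its flange rests on the brass and leave it standing there; once all have been dipped, turn the knob right back to off. Leave the knob on the mark while dipping, and leave the battery and the screwdriver alone.

Things in the scene. Friction and masses are not known exactly. Their poses are not given: they have to be found in the camera images.
- gauge_long: Tallest gap gauge, 90 g: black handle 26 x 14 mm, 80 mm tall, on a flange 34 x 26 x 4 mm; below it a steel blade 3 mm thick, 14 wide, 28 long points down. Origin: blade tip; z up (handle's top at 112 mm), x along the 26 mm side and blade's width, y the 14 mm side: grasp across it, above the flange. Stands blade down in the rack. 2 or 3 of the 3 gauges are present.
- gauge_mid: Middle-height gap gauge, 81 g: black handle 26 x 14 mm, 62 mm tall, on a flange 34 x 26 x 4 mm; below it a steel blade 3 mm thick, 14 wide, 28 long points down. Origin: blade tip; z up (handle's top at 94 mm), x along the 26 mm side and blade's width, y the 14 mm side: grasp across it, above the flange. Stands blade down in the rack. 2 or 3 of the 3 gauges are present.
- gauge_short: Shortest gap gauge, 72 g: black handle 26 x 14 mm, 44 mm tall, on a flange 34 x 26 x 4 mm; below it a steel blade 3 mm thick, 14 wide, 28 long points down. Origin: blade tip; z up (handle's top at 76 mm), x along the 26 mm side and blade's width, y the 14 mm side: grasp across it, above the flange. Stands blade down in the rack. 2 or 3 of the 3 gauges are present.
- block_0: Loose contact block, 0.5 kg: grey base 70 x 60 x 14 mm, brass jaw block 42 x 34 mm on it, its flat top 46 mm above the bench. In it the gap: a vertical slot 19 mm along x, 5.5 mm along y, 32 mm deep, its mouth widened by a 4 mm chamfer. Origin: centre of underside, z up. All three alike blocks are always present.
- seat_0 (a point): Where the blade's tip is when a gauge is fully home in block_0: on the gap's centre line, 28 mm below the jaw block's top (18 mm above the block's origin). Same axes as the block.
- block_1: Another contact block, the same as block_0.
- seat_1 (a point): Where the blade's tip is when a gauge is fully home in block_1: on the gap's centre line, 28 mm below the jaw block's top (18 mm above the block's origin). Same axes as the block.
- block_2: Another contact block, the same as block_0.
- seat_2 (a point): Where the blade's tip is when a gauge is fully home in block_2: on the gap's centre line, 28 mm below the jaw block's top (18 mm above the block's origin). Same axes as the block.
- rack: Fixed wooden rack 175 x 56 x 36 mm. Three slots 20 x 8 mm through its top, at x = -57, 0 and +57 mm in its frame, hold the gauges blade down, flange on the rack's top. Origin at the centre of the underside, z up, long side along x.
- demag: Fixed tool-tip demagnetiser, a grey box 50 mm high. Origin on the underside, z up; the box spans x -60 to 60, y -100 to 90 mm. In its top: a round well with the level knob (90 mm across, 32 deep, centre x 0, y -45 mm) and the open cup (x 0, y +50 mm).
- cup_rim (a point): Centre of the cup's mouth, 56 mm above the bench. The cup is a round hole 44 mm across and 46 mm deep below this point, with a low steel collar round its mouth (outside 52 mm).
- knob_grip (a point): On the level knob's axis, 36 mm above the bench. The knob: a black bar 12 mm thick, 30 long, its top 44 mm above the bench (6 below the box's top), on a disc 36 mm across whose top is 23 mm above the bench; the well's floor is at 18 mm. The point turns with the knob: x along the bar to its white-line end; grasp across y. Friction 0.04 N m; it stays where left.
- level_knob (a joint): Angle of the level knob in rad, growing as it is turned clockwise seen from above. 0 is off, a stop, where the white line points along the box's +x to a white dot; 1.1 is the working mark, a white bar on the box's top beside the well; 1.9 is the far stop.
- battery: Bystander: a 9 V block battery lying on the bench, 50 x 27 x 18 mm; origin at the centre of its underside.
- small_driver: Bystander: a small screwdriver lying on the bench, 148 mm long, 25 mm thick; origin at the centre of its underside.

How it is judged:
By the outcome, as a careful person would: the job done as asked, in the order asked, and still so for the second after the job is handed in, with the robot touching nothing.
Of gauge_long, gauge_mid, gauge_short only 2 to 3 are there at a start; the rules pass over those that are not, and their reading is None.
At some moment in a run one of block_0, block_1, block_2 may be knocked a few centimetres aside while the robot is not near it.
It also fails if it takes over 210 s, if anything falls off the work surface, if the arm or the gripper's body presses on something with over 40 N, if the wrist force passes 120 N, or if a joint passes its speed limit or range.

## Working session

There is one attempt and no reset: what is moved stays moved. The work goes in short steps, Python scripts to look and compute and a shell command to move; the robot and the scene stay as the last step left them, time stands still between calls to the robot, and variables do not carry over. Pictures are saved under pics/ and viewed, at most 19 in all, crops included, and the job is handed in when it is done.

```bash
ls; mkdir -p pics; python3 - <<'E'
from bench import *
import cv2
for n in("top","scene"):
    cv2.imwrite(f"pics/{n}0.png",read_camera(n)[:,:,::-1]); print(n,camera_params(n))
print(camera_params("wrist")); print(bot.state())
E
```

```text
pics
top {'vertical_fov': 47.147395876082285, 'cx': 319.0536991171079, 'cy': 200.88271581590203, 'position': array([0.3520777 , 0.06012792, 1.06981105]), 'rotation': array([ 0.11664936, -0.1178015 , -1.55505471])}
scene {'vertical_fov': 46.62978286089477, 'cx': 320.8496499934359, 'cy': 197.42881873268536, 'position': array([ 0.14596931, -0.64408496,  0.87273047]), 'rotation': array([ 0.73643674, -0.1972656 , -0.45118075])}
{'vertical_fov': 61.26991383258245, 'cx': 320.1403803424046, 'cy': 204.11973289975938, 'hand_eye': array([[ 9.13906669e-04,  9.53556246e-01,  3.01213630e-01,
         7.81646883e-02],
       [ 9.99999493e-01, -7.44296599e-04, -6.77849588e-04,
         1.04506358e-03],
       [-4.22175428e-04,  3.01214096e-01, -9.53556443e-01,
        -1.63269681e-01],
       [ 0.00000000e+00,  0.00000000e+00,  0.00000000e+00,
         1.00000000e+00]])}
{'time': 0.1, 'joints': array([ 1.12566236e+00,  3.81132836e-01,  1.29814560e+00, -3.79438755e-06,
        1.46357872e+00, -2.15318103e-01]), 'dq': array([ 0.00022496, -0.00076701, -0.00409127, -0.00051467,  0.00051679,
       -0.00164233]), 'joint_torque': array([ 2.25970543e-03, -4.38662481e+01, -2.24908751e+01,  7.14376126e-02,
        3.42435774e-02, -6.00345970e-05]), 'position': array([0.12518657, 0.5352946 , 0.22101054]), 'tcp_rot': array([-3.60152714e-01, -3.12047067e+00,  1.88062766e-03]), 'ft_force': array([0.63152438, 0.01166861, 0.34014637]), 'torque': array([ 0.0075502 , -0.01223594,  0.00254275]), 'finger_force': 0.0, 'finger_gap': 0.08799007351837924}
```

View pics/top0.png

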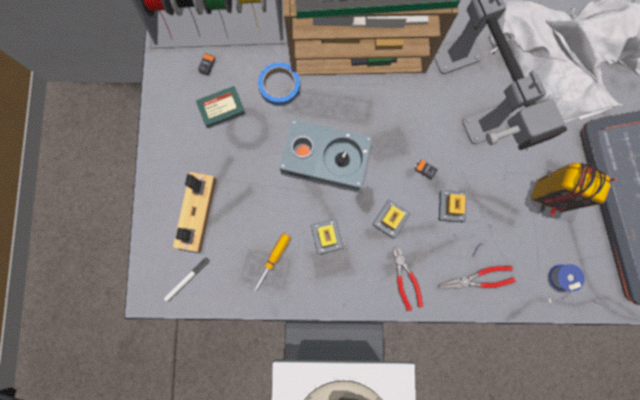

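View pics/scene0.png

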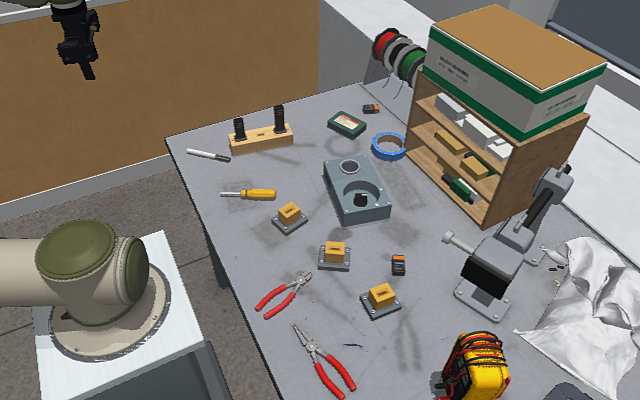

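The top view shows the demagnetiser at about (326,155), with its cup at (302,148) and knob at (343,158). The rack is at (194,212) with two gauges, at (195,183) and (185,237). The blocks are at (327,236), (391,218) and (454,206). The driver is at (273,262), and the battery is probably (427,168) or (206,63). In the scene view, the gauge at the rack's +x end (279,118) looks taller.

```bash
cat > h.py <<'E'
import numpy as np,cv2
from bench import *
from scipy.spatial.transform import Rotation as R
def cam(n,st=None):
    p=camera_params(n); f=200/np.tan(np.radians(p["vertical_fov"])/2)
    if n=="wrist":
        st=st or bot.state(); T=np.eye(4); T[:3,:3]=R.from_rotvec(st["tcp_rot"]).as_matrix(); T[:3,3]=st["position"]
        M=T@p["hand_eye"]; Rm,t=M[:3,:3],M[:3,3]
    else:
        q=np.array(p["rotation"]); Rm=R.from_rotvec(q).as_matrix() if q.ndim==1 else q; t=p["position"]
    return dict(f=f,c=np.array([p["cx"],p["cy"]]),R=Rm,t=t)
def ray(c,px):
    px=np.atleast_2d(px).astype(float); d=np.c_[(px-c["c"])/c["f"],np.ones(len(px))]*[1,-1,-1]
    return d@c["R"].T
def plane(c,px,z):
    d=ray(c,px); return (c["t"]+d*((z-c["t"][2])/d[:,2])[:,None])[:,:2]
def proj(c,P):
    q=(np.atleast_2d(P)-c["t"])@c["R"]*[1,-1,-1]; return q[:,:2]/q[:,2:]*c["f"]+c["c"]
def rect(c,mask,z):
    cs=cv2.findContours(mask.astype(np.uint8),0,1)[0]; k=max(cs,key=cv2.contourArea)[:,0]
    (x,y),(w,h),a=cv2.minAreaRect((plane(c,k,z)*1000).astype(np.float32)); 
    if h>w:w,h,a=h,w,a-90
    return np.round([x,y,w,h,a%180],1)   # mm, angle of long side deg
def ortho(c,img,x0,x1,y0,y1,z,mm=1.0):
    # rectified picture: up = +x, left = +y
    s=mm/1000; W=int((y1-y0)/s);H=int((x1-x0)/s)
    u,v=np.meshgrid(np.arange(W),np.arange(H))
    P=np.c_[(x1-v.ravel()*s),(y1-u.ravel()*s),np.full(W*H,z)]
    q=proj(c,P).astype(np.float32).reshape(H,W,2)
    return cv2.remap(img,q[...,0],q[...,1],cv2.INTER_LINEAR)
def save(n,img): cv2.imwrite(f"pics/{n}.png",img[:,:,::-1])
E
python3 - <<'E'
from h import *
read_camera("top"); c=cam("top")
for l,z in [("gauge_long",.1),("gauge_mid",.1),("gauge_short",.1),("block_0",.0),("rack",.036),("demag",.05),("level_knob",.044),("battery",.018),("small_driver",.012)]:
    for r in regions_of("top",l)[:4]: print(l,round(r["confidence"],2),np.round(r["pixel"]),rect(c,r["pixels"],z),r["pixels"].sum())
read_camera("scene"); s=cam("scene")
for l in ["gauge_long","gauge_mid","gauge_short"]:
    for r in regions_of("scene",l)[:3]:
        ys,xs=np.nonzero(r["pixels"]); print(l,round(r["confidence"],2),np.round(r["pixel"]),xs.min(),xs.max(),ys.min(),ys.max())
E
```

```text
gauge_long 0.86 [192. 182.] [532.5 328.3  47.2  32.4  65.9] 265
gauge_mid 0.68 [184. 233.] [422.1 342.9  37.5  32.9  82. ] 256
block_0 0.86 [392. 219.] [ 474.8 -109.2   71.2   61.9  149.1] 766
block_0 0.81 [328. 236.] [431.3  41.   71.9  60.8  13.9] 794
block_0 0.66 [452. 201.] [ 506.  -254.3   75.8   63.9  178. ] 847
rack 0.66 [196. 210.] [480.7 341.  175.9  66.1 170.7] 1600
demag 0.65 [327. 152.] [614.2  46.5 190.7 130.6  77.2] 4539
level_knob 0.67 [326. 234.] [427.5  41.7  70.5  59.5  14.8] 811
level_knob 0.62 [344. 159.] [6.046e+02 7.700e+00 3.300e+01 2.990e+01 4.000e-01] 170
battery 0.71 [424. 166.] [ 591.  -189.4   49.1   29.9   58.6] 252
small_driver 0.68 [278. 251.] [392.9 155.1  91.6  24.5 150.3] 402
gauge_long 0.62 [280. 120.] 274 285 105 133
gauge_mid 0.71 [241. 132.] 233 246 118 141
gauge_mid 0.6 [357. 190.] 323 391 154 225
gauge_short 0.48 [239. 130.] 233 246 118 141
```

```bash
python3 -m pendant '[[0.9,-0.55,0.2,0,0,0],[0.9,-0.55,0.2,0,0,0],[0.9,-0.55,0.2,0,0,0],[0.9,-0.55,0.2,0,0,0],[0.9,-0.55,0.2,0,0,0],[0.9,-0.55,0.2,0,0,0],[0.9,-0.55,0.2,0,0,0],[0.9,-0.55,0.2,0,0,0],[0.9,-0.55,0.2,0,0,0],[0,0,0,0,0,0],[0,0,0,0,0,0]]' 0.3
python3 - <<'E'
from h import *
st=bot.state(); im=read_camera("wrist"); c=cam("wrist",st); save("w1",im); np.savez("w1",im=im,**c)
for l,z in [("gauge_long",.14),("gauge_mid",.12),("gauge_short",.1),("rack",.036)]:
    for r in regions_of("wrist",l)[:3]: print(l,round(r["confidence"],2),np.round(r["pixel"]),rect(c,r["pixels"],z))
E
```

```text
time: 1.9
position: [0.4495, 0.3372, 0.2932]
tcp_rot: [-0.362, -3.12, 0.0]
ft_force: [0.4, 1.2, -0.2]
finger_gap: 0.031
finger_force: 0.0
gauge_long 0.6 [336. 235.] [513.3 339.8  54.4  19.5 170.9]
gauge_mid 0.65 [327. 142.] [418.8 355.8  33.4  21.9 166.8]
gauge_short 0.26 [109. 197.] [421.7 101.7  65.5  57.5 104.9]
rack 0.73 [329. 176.] [482.5 346.6 176.6  56.7 170.5]
rack 0.64 [ 23. 245.] [474.6 -79.7  86.6  67.5 150.9]
rack 0.64 [111. 288.] [557.8  53.5 225.3  68.6  96.9]
```

View pics/w1.png

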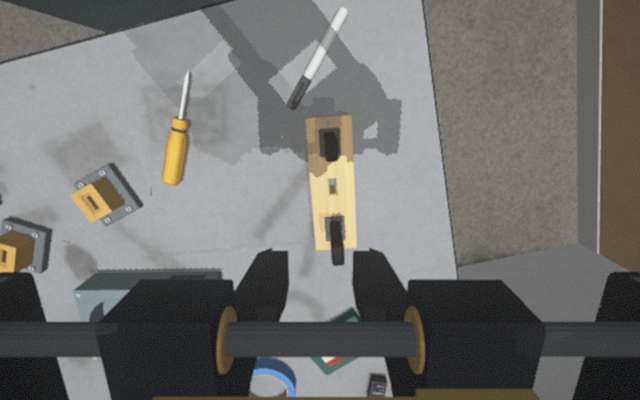

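Wrist view: the rack runs from (330,118) to (335,247) with its centre slot (332,185) empty. The tall gauge is at the far end (336,235) and the mid-height one near (327,142).

```bash
python3 -m pendant '[[0.41,-0.96,-0.1,0,0,0],[0.41,-0.96,-0.1,0,0,0],[0.41,-0.96,-0.1,0,0,0],[0.41,-0.96,-0.1,0,0,0],[0.41,-0.96,-0.1,0,0,0],[0.41,-0.96,-0.1,0,0,0],[0.41,-0.96,-0.1,0,0,0],[0.41,-0.96,-0.1,0,0,0],[0,0,0,0,0,0],[0,0,0,0,0,0]]' 0.3
python3 - <<'E'
from h import *
st=bot.state(); im=read_camera("wrist"); c=cam("wrist",st); save("w2",im); np.savez("w2",im=im,**c)
for l,z in [("demag",.05),("level_knob",.044),("cup_rim",.056),("block_0",.046)]:
    for r in regions_of("wrist",l)[:3]: print(l,round(r["confidence"],2),np.round(r["pixel"]),rect(c,r["pixels"],z))
save("w2o",ortho(c,im,.48,.72,-.1,.2,.05,.5))
E
```

```text
time: 3.15
position: [0.5803, 0.0306, 0.2614]
tcp_rot: [-0.361, -3.12, -0.0]
ft_force: [-0.6, 0.8, -0.8]
finger_gap: 0.0309
finger_force: 0.0
demag 0.59 [344. 195.] [617.8  48.2 190.1 126.4  77.4]
level_knob 0.57 [308. 196.] [606.7  10.6  34.   32.7  18.5]
level_knob 0.53 [605.  64.] [541.7 352.1  65.6  33.8  81.6]
cup_rim 0.96 [339. 192.] [615.9  48.2 187.  126.3  77.5]
block_0 0.96 [ 81. 159.] [ 507.  -229.8   76.6   65.5   85. ]
block_0 0.95 [184. 102.] [477.8 -93.3  65.2  60.1 146.8]
block_0 0.72 [298.  34.] [438.5  43.1  65.6  55.9  14.4]
```

View pics/w2o.png

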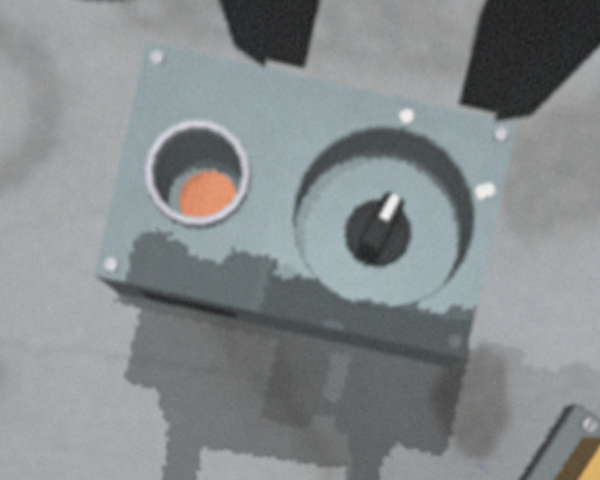

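The rectified view shows the box corners at (145,42), (516,125), (98,276) and (465,358), so the box yaw is about -12.6°. The cup is at (197,173) and the well at (384,217). The white line points about -24°, so the knob starts about 0.2 rad from off. The mark is at (485,190).

```bash
python3 -m pendant '[[0.155,-0.113,-0.806,0,0,-0.26],[0.155,-0.113,-0.806,0,0,-0.26],[0.155,-0.113,-0.806,0,0,-0.26],[0.155,-0.113,-0.806,0,0,-0.26],[0.155,-0.113,-0.806,0,0,-0.26],[0,0,0,0,0,0],[0,0,0,0,0,0]]' 0.3
python3 - <<'E'
from h import *
s=bot.state();print(s["joints"],s["position"]); M=R.from_rotvec(s["tcp_rot"]).as_matrix(); print(M)
im=read_camera("wrist"); save("w3",im[140:])
E
```

```text
time: 4.1
position: [0.6115, 0.0084, 0.1012]
tcp_rot: [0.659, 3.071, 0.0]
ft_force: [0.9, -0.3, -0.3]
finger_gap: 0.0307
finger_force: 0.0
[-1.79682357e-01  5.90915958e-01  1.29826541e+00  6.47972172e-05
  1.25221418e+00 -1.32750293e+00] [0.61154911 0.00835673 0.10121486]
[[-9.11863156e-01  4.10494266e-01  2.04925133e-04]
 [ 4.10494280e-01  9.11863173e-01  2.53206860e-05]
 [-1.76469685e-04  1.07209595e-04 -9.99999979e-01]]
```

View pics/w3.png

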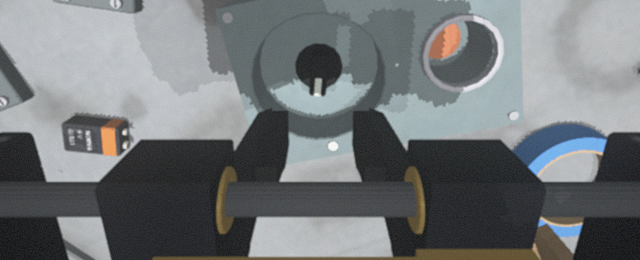

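The picture shows the knob centred between the fingers at (318,63), with its bar in line with the tool. I'm going down to grip it.

```bash
python3 -m pendant '[[0,0,-0.4,0,0,0],[0,0,-0.4,0,0,0],[0,0,-0.35,0,0,0],[0,0,-0.2,0,0,0],[0,0,0,0,0,0],[0,0,0,0,0,0]]' 0.3 && python3 -m pendant '[[0,0,0,0,0,0],[0,0,0,0,0,0],[0,0,0,0,0,0],[0,0,0,0,0,0],[0,0,0,0,0,0],[0,0,0,0,0,0]]' 1
```

```text
time: 4.75
position: [0.612, 0.0078, 0.0477]
tcp_rot: [0.661, 3.069, 0.0]
ft_force: [0.1, -0.5, -0.1]
finger_gap: 0.0311
finger_force: 0.0
time: 5.35
position: [0.6115, 0.0077, 0.0463]
tcp_rot: [-0.662, -3.071, 0.0]
ft_force: [-0.9, 0.1, -0.1]
finger_gap: 0.0003
finger_force: 0.0
```

```bash
python3 -m pendant '[[0,0,0.25,0,0,0],[0,0,0,0,0,0],[0,0,0,0,0,0],[0,0,0,0,0,0]]' 0.3; python3 -m pendant '[[0,0,0,0,0,0],[0,0,0,0,0,0]]' 
python3 - <<'E'
from h import *
im=read_camera("wrist"); save("w4",cv2.resize(im[140:340,200:440],None,fx=2.5,fy=2.5))
st=bot.state();c=cam("wrist",st);print(proj(c,np.r_[st["position"][:2],.044]),proj(c,[.6113,.008,.044])-[200,140])
E
```

```text
time: 5.75
position: [0.6114, 0.0078, 0.0564]
tcp_rot: [-0.662, -3.071, -0.0]
ft_force: [0.1, 0.2, 0.1]
finger_gap: 0.0298
finger_force: 0.0
time: 5.95
position: [0.6114, 0.0077, 0.0562]
tcp_rot: [-0.662, -3.071, 0.0]
ft_force: [0.1, -0.1, 0.7]
finger_gap: 0.0313
finger_force: 0.0
[[318.05497259 242.84802663]] [[118.38431183 102.47211828]]
```

View pics/w4.png

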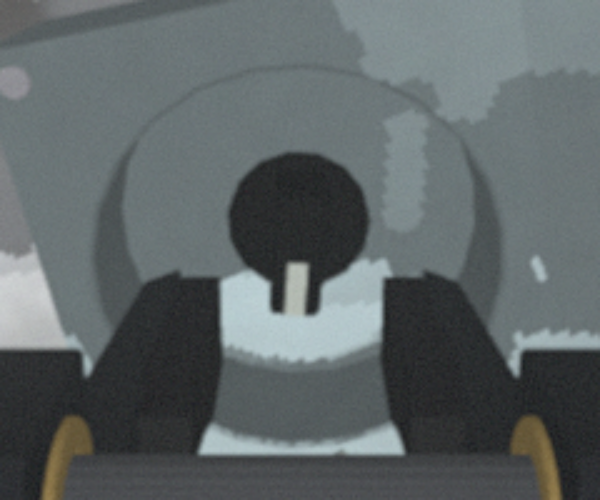

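The knob bar is between the fingers but the jaws closed on nothing. The fingertips look higher than expected, so I'll check from the scene camera.

```bash
python3 - <<'E'
from h import *
st=bot.state(); im=read_camera("scene").copy(); c=cam("scene"); p=np.array(st["position"])
x0,y0=290,110; cr=cv2.resize(im[y0:y0+130,x0:x0+130],None,fx=4.6,fy=4.6,interpolation=cv2.INTER_CUBIC)
for P,col in [(p,(255,0,0)),(p-[0,0,.019],(0,255,0)),(p+[0,0,.045],(255,0,255)),([.6321,.1007,.056],(255,255,0)),(np.r_[p[:2],.044],(0,255,255))]:
    q=(proj(c,P)[0]-[x0,y0])*4.6; cv2.circle(cr,tuple(int(v) for v in q),3,col,-1)
save("s5",cr)
E
```

```text
(no output)
```

View pics/s5.png

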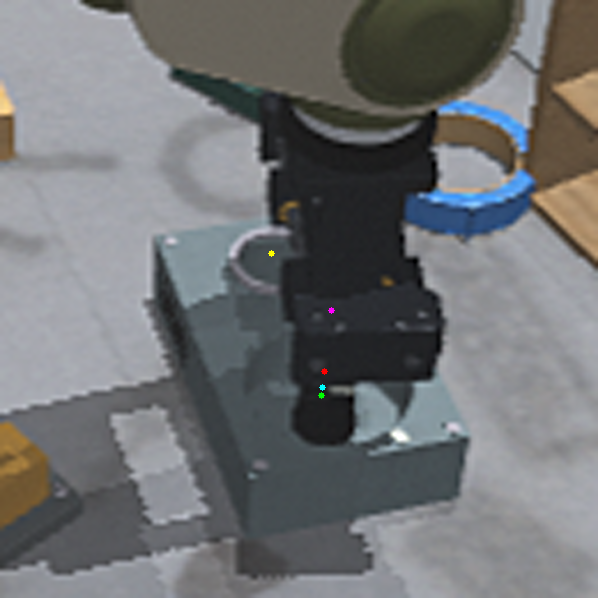

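```bash
python3 -m pendant '[[0,0,-0.25,0,0,0],[0,0,-0.05,0,0,0],[0,0,-0.05,0,0,0],[0,0,0,0,0,0]]'; python3 -m pendant '[[0,0,-0.05,0,0,0],[0,0,0,0,0,0]]';python3 - <<'E'
from h import *
im=read_camera("wrist"); save("w6",np.hstack([cv2.resize(im[140:340,200:440],None,fx=1.6,fy=1.6),cv2.resize(read_camera("scene")[130:230,310:410],(400,320),interpolation=2)]))
E
```

```text
time: 6.45
position: [0.6113, 0.0077, 0.0419]
tcp_rot: [-0.662, -3.07, 0.0]
ft_force: [0.1, 0.2, -0.5]
finger_gap: 0.0308
finger_force: 0.0
time: 6.65
position: [0.6114, 0.0077, 0.0402]
tcp_rot: [-0.662, -3.071, 0.0]
ft_force: [-0.0, 0.4, -0.3]
finger_gap: 0.0309
finger_force: 0.0
```

View pics/w6.png

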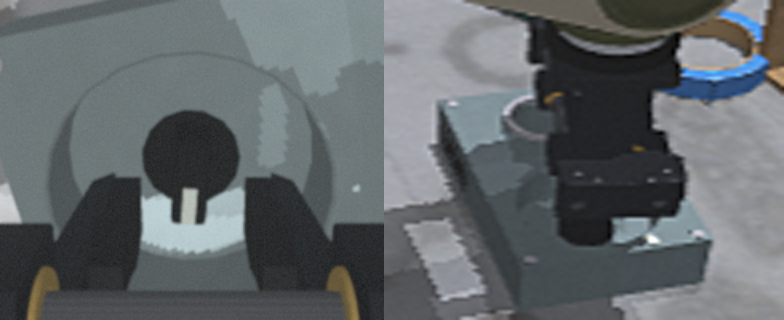

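```bash
python3 -m pendant '[[0,0,-0.05,0,0,0],[0,0,-0.05,0,0,0],[0,0,0,0,0,0]]' && python3 -m pendant '[[0,0,-0.05,0,0,0],[0,0,-0.05,0,0,0],[0,0,0,0,0,0]]' && python3 -m pendant '[[0,0,0,0,0,0],[0,0,0,0,0,0],[0,0,0,0,0,0],[0,0,0,0,0,0],[0,0,0,0,0,0]]' 0.9
python3 - <<'E'
from h import *
c=cam("scene"); st=bot.state(); M=R.from_rotvec(st["tcp_rot"]).as_matrix()
# s5 box-bottom near face corners: orig px
p=np.array([.6114,.0077,.0562])
for ty in (-.02,-.035,-.05,-.0615):
  for tz in (.019,0,-.02,-.03,-.045): print(ty,tz,np.round((proj(c,p+M@[0,ty,tz])[0]-[290,110])*4.6))
E
```

```text
time: 7.05
position: [0.6113, 0.0078, 0.036]
tcp_rot: [-0.662, -3.07, 0.0]
ft_force: [0.8, 0.6, 1.0]
finger_gap: 0.0306
finger_force: 0.0
time: 7.35
position: [0.6113, 0.0077, 0.032]
tcp_rot: [-0.662, -3.07, 0.0]
ft_force: [-0.3, -0.4, 0.0]
finger_gap: 0.0308
finger_force: 0.0
time: 7.85
position: [0.6115, 0.0077, 0.0324]
tcp_rot: [0.662, 3.071, 0.0]
ft_force: [1.0, -0.2, -0.4]
finger_gap: 0.0047
finger_force: 0.0
-0.02 0.019 [326. 423.]
-0.02 0 [329. 399.]
-0.02 -0.02 [332. 372.]
-0.02 -0.03 [333. 359.]
-0.02 -0.045 [336. 338.]
-0.035 0.019 [329. 444.]
-0.035 0 [332. 420.]
-0.035 -0.02 [335. 393.]
-0.035 -0.03 [337. 380.]
-0.035 -0.045 [339. 359.]
-0.05 0.019 [332. 465.]
-0.05 0 [335. 441.]
-0.05 -0.02 [339. 414.]
-0.05 -0.03 [340. 401.]
-0.05 -0.045 [343. 381.]
-0.0615 0.019 [335. 482.]
-0.0615 0 [338. 457.]
-0.0615 -0.02 [341. 431.]
-0.0615 -0.03 [343. 418.]
-0.0615 -0.045 [346. 397.]
```

```bash
python3 -m pendant '[[0,0,0,0,0,0],[0,0,0,0,0,0],[0,0,0,0,0,0],[0,0,-0.05,0,0,0],[0,0,-0.05,0,0,0],[0,0,-0.05,0,0,0],[0,0,0,0,0,0]]' 0.3 && python3 -m pendant '[[0,0,-0.05,0,0,0],[0,0,-0.05,0,0,0],[0,0,-0.05,0,0,0],[0,0,0,0,0,0]]' && python3 -m pendant '[[0,0,0,0,0,0],[0,0,0,0,0,0],[0,0,0,0,0,0],[0,0,0,0,0,0],[0,0,0,0,0,0]]' 0.9
python3 - <<'E'
from h import *
im=read_camera("wrist"); save("w7",np.hstack([cv2.resize(im[140:340,200:440],None,fx=1.6,fy=1.6),cv2.resize(read_camera("scene")[130:230,310:410],(400,320),interpolation=2)]))
E
```

```text
time: 8.55
position: [0.6113, 0.0077, 0.0259]
tcp_rot: [-0.662, -3.07, 0.0]
ft_force: [1.1, 0.9, 1.0]
finger_gap: 0.031
finger_force: 0.0
time: 8.95
position: [0.6113, 0.0077, 0.02]
tcp_rot: [-0.662, -3.07, 0.0]
ft_force: [0.5, 0.3, -0.4]
finger_gap: 0.0306
finger_force: 0.0
time: 9.45
position: [0.6114, 0.0071, 0.0205]
tcp_rot: [0.662, 3.071, -0.002]
ft_force: [-1.9, -5.7, 1.0]
finger_gap: 0.0113
finger_force: 29.8
```

View pics/w7.png

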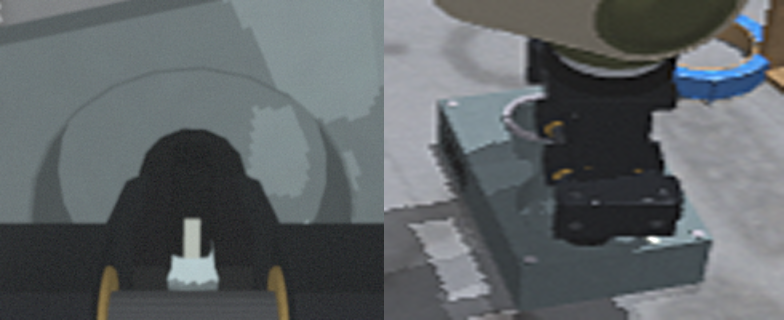

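The knob is gripped: gap 11 mm, 30 N. The fingertips actually sit about 35 mm further back than stated, so I'll plan with that. Turning to the mark now.

```bash
python3 -m pendant '[[0,-0.02,0,0,0,-0.85],[0,0,0,0,0,-0.85],[0,0,0,0,0,-0.85],[0,0,0,0,0,-0.85]]' && python3 -m pendant '[[0,0,0,0,0,-0.85],[0,0,0,0,0,-0.85],[0,0,0,0,0,-0.85],[0,0,0,0,0,0],[0,0,0,0,0,0]]'
python3 - <<'E'
from h import *
s=bot.state();M=R.from_rotvec(s["tcp_rot"]).as_matrix(); print(np.degrees(np.arctan2(M[1,0],M[0,0]))-180,s["joints"],s["torque"])
E
```

```text
time: 9.95
position: [0.6115, 0.0071, 0.0205]
tcp_rot: [-1.423, -2.801, -0.0]
ft_force: [-1.8, -1.7, 0.4]
finger_gap: 0.0113
finger_force: 29.8
time: 10.45
position: [0.6115, 0.0071, 0.0204]
tcp_rot: [-1.919, -2.488, -0.0]
ft_force: [-1.8, -0.2, 0.7]
finger_gap: 0.0112
finger_force: 29.8
-75.28769747736987 [-1.81926417e-01  6.87090236e-01  1.38003718e+00  2.91882038e-04
  1.07440857e+00 -4.38843522e-01] [-0.1745587   0.17255628 -0.04587574]
```

```bash
python3 -m pendant '[[0,0,0,0,0,0],[0,0,0,0,0,0],[0,0,0,0,0,0],[0,0,0.25,0,0,0],[0,0,0.5,0,0,0],[0,0,1,0,0,0],[0,0,1,0,0,0],[0,0,1,0,0,0],[0,0,1,0,0,0],[0,0,0.5,0,0,0],[0,0,0,0,0,0],[0,0,0,0,0,0]]' 0.3
python3 - <<'E'
from h import *
st=bot.state(); im=read_camera("wrist"); c=cam("wrist",st); np.savez("w8",im=im,**c)
save("w8o",ortho(c,im,.53,.69,-.06,.16,.044,.33))
E
```

```text
time: 11.65
position: [0.6111, 0.007, 0.23]
tcp_rot: [-1.922, -2.484, 0.0]
ft_force: [0.1, 0.7, -0.8]
finger_gap: 0.031
finger_force: 0.0
```

View pics/w8o.png

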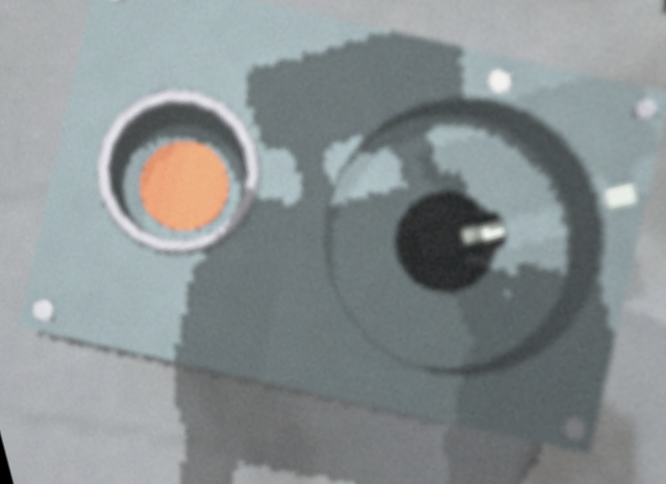

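```bash
python3 - <<'E'
from h import *
d=np.load("w8.npz"); c={k:d[k] for k in "fcRt"}; im=d["im"]
def centroid(z,u0,u1,v0,v1,th):
    o=ortho(c,im,.53,.69,-.06,.16,z,.33).astype(float).min(2)[v0:v1,u0:u1]; v,u=np.nonzero(o>th); w=o[v,u]-th
    print(len(u), end=" "); 
    P=np.c_[.69-(v+v0)*.00033,.16-(u+u0)*.00033]; m=np.average(P,axis=0,weights=w); C=np.cov(P.T,aweights=w); e=np.linalg.eigh(C)[1][:,1]
    return m,np.degrees(np.arctan2(e[1],e[0])),np.sqrt(np.linalg.eigvalsh(C))
print(centroid(.044,452,520,215,255,150)); print(centroid(.05,600,640,180,212,190)); print(centroid(.05,480,520,60,100,190))
# well circle/ cup collar
print(centroid(.05,20,60,290,330,180),centroid(.05,560,592,412,445,140))
E
```

```text
905 (array([ 0.61331427, -0.00334129]), np.float64(93.19945934806546), array([0.00161304, 0.00426005]))
528 (array([ 0.62496746, -0.04244553]), np.float64(102.26618462563577), array([0.00153399, 0.00239143]))
437 (array([ 0.66210892, -0.00316488]), np.float64(-153.68263722162084), array([0.00162443, 0.00175817]))
353 0 Traceback (most recent call last):
  File "<stdin>", line 10, in <module>
  File "<stdin>", line 6, in centroid
    raise ZeroDivisionError(
        "Weights sum to zero, can't be normalized")
ZeroDivisionError: Weights sum to zero, can't be normalized
```

```bash
python3 - <<'E'
from h import *
d=np.load("w8.npz"); c={k:d[k] for k in "fcRt"}; im=d["im"]
o=ortho(c,im,.59,.63,-.02,.03,.044,.1)
g=o.min(2); print(g[100:240:10,200:420:10])
E
```

```text
[[ 42  43  47  49  44  40  48  49  57  62  68  85  97  98 117 137 148 151
  150 149 149 152]
 [ 39  42  43  43  40  39  42  45  50  48  43  50  56  63  87 118 141 151
  153 148 154 157]
 [ 42  44  48  46  41  40  38  37  39  40  37  40  46  59  80 107 132 152
  156 155 157 160]
 [ 50  45  43  40  40  45  48  44  44  52  60  69  78  90 103 120 134 151
  159 160 160 161]
 [ 46  44  47  56  61  67  76  72  78  94 112 123 125 135 139 143 144 153
  162 165 164 162]
 [ 41  46  67  91 105 113 115 116 127 149 177 180 169 175 183 185 171 158
  161 167 167 166]
 [ 46  50  88 129 151 155 149 145 157 193 224 222 218 226 227 219 194 160
  160 165 166 164]
 [ 43  58  99 146 175 175 166 153 159 201 230 238 235 234 227 209 178 149
  155 162 164 162]
 [ 43  55  90 142 176 177 162 147 149 179 212 218 207 190 178 151 132 134
  153 163 163 165]
 [ 44  49  75 125 159 158 142 122 116 127 149 154 137 115  91  84  96 127
  154 164 163 164]
 [ 46  44  59  94 117 114  98  83  74  72  80  82  72  61  53  64  95 135
  162 163 164 161]
 [ 45  47  55  64  71  68  54  48  47  47  50  50  49  53  70  93 121 148
  158 163 162 158]
 [ 42  43  43  44  45  42  36  40  38  41  47  48  52  70 100 125 138 151
  154 155 155 154]
 [ 44  39  37  38  41  43  38  40  39  41  47  51  58  87 121 142 150 150
  150 149 147 151]]
```

```bash
python3 -m pendant '[[0,0,-1,0,0,0],[0,0,-1,0,0,0],[0,0,-1,0,0,0],[0,0,-0.75,0,0,0],[0,0,0,0,0,0],[0,0,0,0,0,0]]'
python3 - <<'E'
from h import *
st=bot.state(); im=read_camera("wrist"); c=cam("wrist",st); np.savez("w9",im=im,**c)
save("w9o",np.hstack([cv2.resize(im[150:300,230:410],None,fx=2.2,fy=2.2,interpolation=2),cv2.resize(ortho(c,im,.58,.64,-.06,.03,.044,.2),None,fx=1.1,fy=1.1)]))
E
```

```text
time: 12.3
position: [0.6114, 0.0069, 0.0802]
tcp_rot: [-1.922, -2.483, 0.001]
ft_force: [-0.2, 0.4, 0.7]
finger_gap: 0.0309
finger_force: 0.0
```

```bash
python3 - <<'E'
from h import *
im=np.load("w9.npz")["im"]
a=cv2.resize(im[150:300,230:410],(480,400),interpolation=2)
d=np.load("w9.npz");c={k:d[k] for k in "fcRt"}
b=cv2.resize(ortho(c,im,.59,.63,-.055,.025,.044,.2),(800,400))[:, :300] if 0 else None
save("w9a",a)
E
```

```text
(no output)
```

View pics/w9a.png

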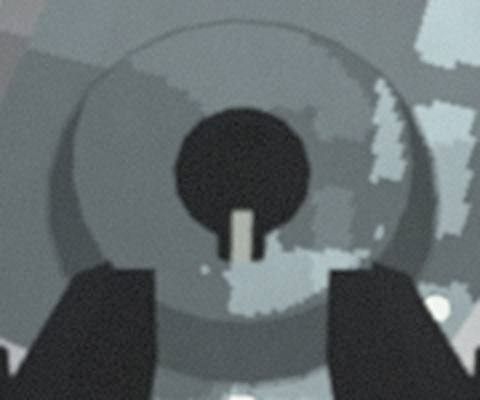

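The white line is parallel to the fingers and the mark (240,398) lies straight ahead of it, so the knob is on the mark. Next is the tall gauge.

```bash
python3 -m pendant '[[0,0,0.94,0,0,0],[0,0,0.94,0,0,0],[0,0,0.94,0,0,0],[0,0,0.94,0,0,0],[0,0,0,0,0,0]]' -0.1 && python3 -m pendant '[[-0.202,0.917,0,0,0,0.85],[-0.202,0.917,0,0,0,0.85],[-0.202,0.917,0,0,0,0.85],[-0.202,0.917,0,0,0,0.85],[-0.202,0.917,0,0,0,0.85],[-0.202,0.917,0,0,0,0.85],[-0.202,0.917,0,0,0,0.85],[-0.202,0.917,0,0,0,0.85],[-0.202,0.917,0,0,0,0.85],[0,0,0,0,0,0],[0,0,0,0,0,0]]'
python3 - <<'E'
from h import *
st=bot.state(); im=read_camera("wrist"); c=cam("wrist",st); np.savez("w10",im=im,**c)
M=R.from_rotvec(st["tcp_rot"]).as_matrix(); print(np.degrees(np.arctan2(M[1,0],M[0,0])),st["joints"])
for l,z in [("gauge_long",.12),("gauge_mid",.102),("gauge_short",.084),("rack",.036)]:
    for r in regions_of("wrist",l)[:2]: print(l,round(r["confidence"],2),np.round(r["pixel"]),rect(c,r["pixels"],z))
for x,y,z in [(.5387,.3372,.12),(.4263,.356,.102)]: 
    print([np.round(proj(c,[x+a*.9863+b*.165,y-a*.165+b*.9863,z])[0]) for a,b in [(.013,.007),(.013,-.007),(-.013,-.007),(-.013,.007)]])
save("w10",im)
E
```

```text
time: 12.85
position: [0.6132, 0.0067, 0.2384]
tcp_rot: [1.915, 2.475, 0.01]
ft_force: [-0.2, -0.1, -0.2]
finger_gap: 0.0487
finger_force: 0.0
time: 13.95
position: [0.5385, 0.3374, 0.2313]
tcp_rot: [0.266, 3.129, 0.0]
ft_force: [0.5, 0.9, -0.1]
finger_gap: 0.0483
finger_force: 0.0
170.2751572513849 [ 3.73814064e-01  5.29385638e-01  1.01899281e+00 -2.85803530e-04
  1.59232425e+00 -1.02725811e+00]
gauge_long 0.82 [317. 178.] [529.9 339.6  42.2  19.3 170.3]
gauge_long 0.29 [ 38. 119.] [441.9 126.4  61.8  52.1 104.3]
gauge_mid 0.9 [316.  59.] [430.9 355.6  32.5  21.5 169.6]
rack 0.77 [315. 109.] [483.5 346.7 174.7  57.3 170.8]
rack 0.24 [315. 179.] [550.8 335.7  57.6  26.9 169.7]
[array([327., 209.]), array([310., 209.]), array([310., 180.]), array([327., 179.])]
[array([327.,  68.]), array([309.,  68.]), array([309.,  32.]), array([327.,  32.])]
```

View pics/w10.png

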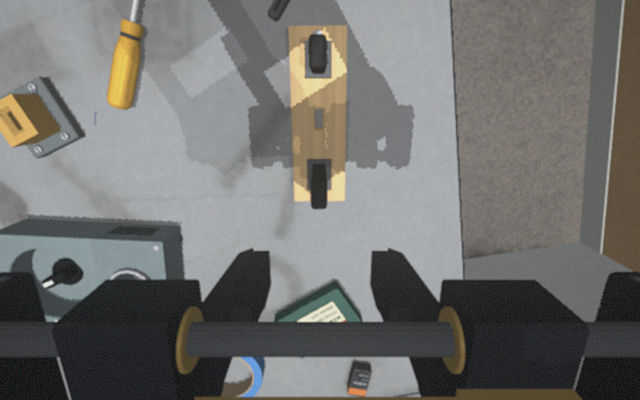

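The tall handle lies at columns 310–327 with its top ending at row 208, as predicted, and it is centred between the fingers. I'm going down to grip it.

```bash
python3 -m pendant '[[0,0,-1,0,0,0],[0,0,-1,0,0,0],[0,0,-0.8,0,0,0],[0,0,-0.4,0,0,0],[0,0,-0.2,0,0,0],[0,0,-0.2,0,0,0],[0,0,0,0,0,0],[0,0,0,0,0,0]]' && python3 -m pendant '[[0,0,0,0,0,0],[0,0,0,0,0,0],[0,0,0,0,0,0],[0,0,0,0,0,0],[0,0,0,0,0,0],[0,0,0,0,0,0]]' 0.95
```

```text
time: 15.0
position: [0.5392, 0.3371, 0.0876]
tcp_rot: [0.267, 3.129, 0.001]
ft_force: [-0.5, 0.5, 0.5]
finger_gap: 0.0488
finger_force: 0.0
time: 15.6
position: [0.5388, 0.3371, 0.0868]
tcp_rot: [0.266, 3.13, -0.0]
ft_force: [-0.1, -0.3, 0.1]
finger_gap: 0.0138
finger_force: 30.0
```

```bash
python3 -m pendant '[[0,0,0.3,0,0,0],[0,0,0.6,0,0,0],[0,0,0.7,0,0,0],[0,0,0.7,0,0,0],[0,0,0,0,0,0]]' && python3 -m pendant '[[0.33,-0.846,0,0,0,0],[0.33,-0.846,0,0,0,0],[0.33,-0.846,0,0,0,0],[0.33,-0.846,0,0,0,0],[0.33,-0.846,0,0,0,0],[0.33,-0.846,0,0,0,0],[0.33,-0.846,0,0,0,0],[0,0,0,0,0,0],[0,0,0,0,0,0]]'
python3 - <<'E'
from h import *
st=bot.state(); im=read_camera("wrist"); c=cam("wrist",st); s=read_camera("scene"); cs=cam("scene")
r=regions_of("scene","gauge_long")[:2]
for k in r: ys,xs=np.nonzero(k["pixels"]); print(k["confidence"],xs.min(),xs.max(),ys.min(),ys.max())
p=st["position"]; q=proj(cs,[p+[0,0,-.0788],p+[0,0,-.0788+.03],[.6313,.1003,.056]]); print(np.round(q,1))
x0,y0=290,60; cr=cv2.resize(s[y0:y0+140,x0:x0+130],None,fx=3.2,fy=3.2,interpolation=2)
for k in q: cv2.circle(cr,tuple(int(v) for v in (k-[x0,y0])*3.2),2,(255,0,0),-1)
save("c11",np.hstack([cr,cv2.resize(im[130:290,230:410],(384,int(448)),interpolation=2)]))
E
```

```text
time: 16.1
position: [0.5401, 0.3377, 0.1834]
tcp_rot: [0.266, 3.123, 0.006]
ft_force: [0.5, -0.0, -0.6]
finger_gap: 0.0139
finger_force: 30.0
time: 17.0
position: [0.6308, 0.0998, 0.1778]
tcp_rot: [-0.268, -3.128, -0.0]
ft_force: [0.3, 0.0, -1.6]
finger_gap: 0.0138
finger_force: 30.0
0.61 343 358 116 153
[[349.7 153. ]
 [350.4 143.8]
 [348.7 165.4]]
```

View pics/c11.png

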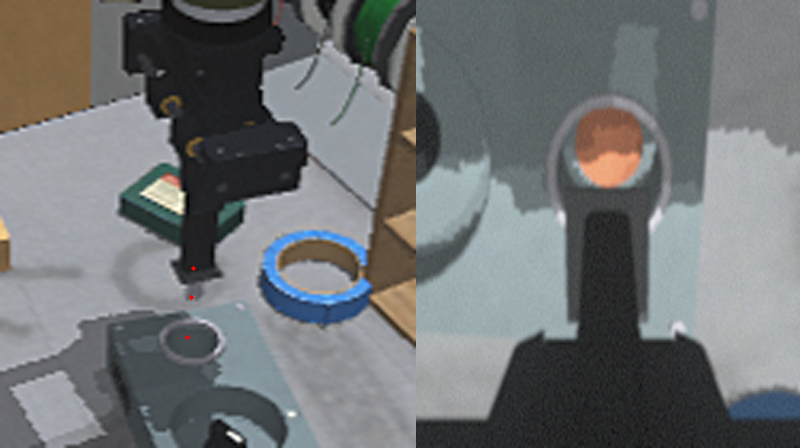

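The gauge is held upright, its blade tip within about 2 px of the predicted point and over the cup. Dipping now.

```bash
python3 -m pendant '[[0,0,-0.5,0,0,0],[0,0,-0.5,0,0,0],[0,0,-0.4,0,0,0],[0,0,-0.175,0,0,0],[0,0,0,0,0,0],[0,0,0,0,0,0],[0,0,0,0,0,0]]' && python3 -m pendant '[[0,0,0,0,0,0],[0,0,0,0,0,0],[0,0,0,0,0,0],[0,0,0,0,0,0],[0,0,0,0,0,0],[0,0,0,0,0,0],[0,0,0,0,0,0],[0,0,0,0,0,0],[0,0,0,0,0,0],[0,0,0,0,0,0]]' && python3 -m pendant '[[0,0,0.4,0,0,0],[0,0,0.6,0,0,0],[0,0,0.8,0,0,0],[0,0,0.7,0,0,0],[0,0,0,0,0,0]]'
python3 - <<'E'
from h import *
for n in ("top","wrist"):
  st=bot.state(); im=read_camera(n); c=cam(n,st)
  for r in regions_of(n,"block_0")[:4]: print(n,round(r["confidence"],2),np.round(r["pixel"]),rect(c,r["pixels"],0),rect(c,r["pixels"],.014))
E
```

```text
time: 17.85
position: [0.6315, 0.1004, 0.1168]
tcp_rot: [0.266, 3.129, 0.0]
ft_force: [0.4, -0.2, -1.1]
finger_gap: 0.0143
finger_force: 30.0
time: 18.85
position: [0.6311, 0.1002, 0.1157]
tcp_rot: [-0.266, -3.13, 0.0]
ft_force: [-0.0, -0.5, -2.2]
finger_gap: 0.0138
finger_force: 30.0
time: 19.35
position: [0.6325, 0.1002, 0.2199]
tcp_rot: [0.266, 3.123, 0.001]
ft_force: [0.3, 0.1, 0.0]
finger_gap: 0.0137
finger_force: 30.0
top 0.92 [453. 204.] [ 506.7 -255.2   72.2   66.5  176.3] [ 504.7 -251.1   71.2   65.7  176.3]
top 0.75 [331. 236.] [431.2  35.8  68.6  48.   14.4] [430.2  36.2  67.7  47.3  14.4]
wrist 0.88 [  4. 129.] [ 522.8 -225.8   50.7   17.1  154.4] [ 524.  -213.2   48.8   16.4  154.4]
wrist 0.7 [85. 51.] [ 470.4 -117.7   81.4   73.8   56.9] [ 473.5 -109.1   78.4   71.1   56.9]
wrist 0.59 [228.  10.] [462.1  43.5  68.1  25.8  80.3] [465.5  46.1  65.6  24.8  80.3]
```

```bash
python3 -m pendant '[[-0.825,-0.263,0,0,0,0.69],[-0.825,-0.263,0,0,0,0.69],[-0.825,-0.263,0,0,0,0.69],[-0.825,-0.263,0,0,0,0.69],[0,0,0,0,0,0],[0,0,0,0,0,0]]'
cat > blk.py <<'E'
from h import *
import sys
st=bot.state(); im=read_camera("wrist"); c=cam("wrist",st); np.savez(sys.argv[1],im=im,**c)
M=R.from_rotvec(st["tcp_rot"]).as_matrix(); print("pos",st["position"].round(4),"yaw",round(np.degrees(np.arctan2(M[1,0],M[0,0]))-180,2))
hsv=cv2.cvtColor(im,cv2.COLOR_RGB2HSV)
for r in regions_of("wrist","block_0")[:3]:
    m=r["pixels"]; print(round(r["confidence"],2),np.round(r["pixel"]),"base",rect(c,m,.007))
    # brass: saturated yellow in region -> top face at .046 is the bright part
    b=m&(hsv[...,1]>100)&(hsv[...,2]>150)
    if b.sum()>50: print("  brass",rect(c,b,.046))
if len(sys.argv)>2:
    x0,x1,y0,y1=map(float,sys.argv[2:6]); save(sys.argv[1],ortho(c,im,x0,x1,y0,y1,.046,.25))
E
python3 blk.py bA .37 .49 -.03 .11
```

```text
time: 20.15
position: [0.499, 0.058, 0.2153]
tcp_rot: [0.38, -3.118, -0.0]
ft_force: [0.6, 0.3, -0.6]
finger_gap: 0.0136
finger_force: 30.0
pos [0.499  0.058  0.2153] yaw -346.1
0.81 [173. 108.] base [ 475.4 -107.9   74.4   63.6  147.9]
  brass [ 474.6 -106.7   42.    34.4  147.4]
0.77 [322. 102.] base [431.8  42.6  70.9  60.7  14.5]
  brass [410.7  49.2  10.3   5.3 104. ]
0.59 [ 33. 109.] base [ 508.  -251.7   74.8   70.1  175.3]
  brass [ 507.2 -242.4   42.3   18.1  178. ]
```

View pics/bA.png

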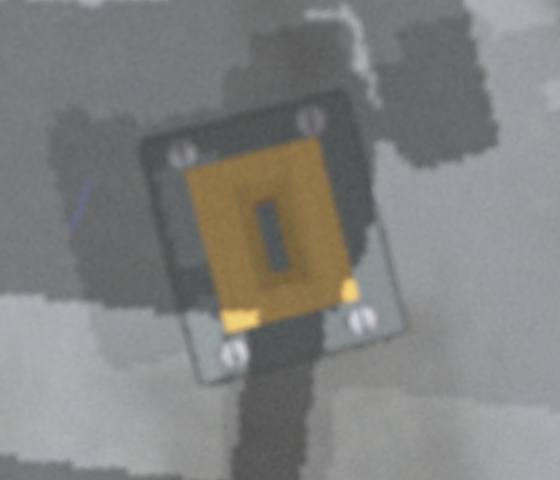

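The rectified view shows the brass block with its slot centre at about (271,234), so (0.4316, 0.0421), yaw about 14°. The tool already matches that yaw.

```bash
python3 -m pendant '[[-0.843,-0.199,0,0,0,0],[-0.842,-0.199,0,0,0,0],[0,0,-0.7,0,0,0],[0,0,-0.7,0,0,0],[0,0,-0.5,0,0,0],[0,0,-0.2,0,0,0],[0,0,0,0,0,0],[0,0,0,0,0,0]]' && python3 -m pendant '[[0,0,-0.12,0,0,0],[0,0,-0.12,0,0,0],[0,0,0,0,0,0],[0,0,0,0,0,0]]' && python3 -m pendant '[[0,0,-0.12,0,0,0],[0,0,-0.12,0,0,0],[0,0,0,0,0,0]]'
```

```text
time: 21.05
position: [0.4326, 0.0422, 0.1323]
tcp_rot: [-0.383, 3.117, -0.0]
ft_force: [0.7, -0.1, -1.4]
finger_gap: 0.0136
finger_force: 30.0
time: 21.45
position: [0.4318, 0.0422, 0.1222]
tcp_rot: [-0.383, 3.118, -0.0]
ft_force: [0.9, -0.4, -1.8]
finger_gap: 0.0137
finger_force: 30.0
time: 21.75
position: [0.4314, 0.0422, 0.1119]
tcp_rot: [0.382, -3.117, -0.001]
ft_force: [0.0, 0.5, -0.1]
finger_gap: 0.0138
finger_force: 30.0
```

```bash
python3 -m pendant '[[0,0,-0.12,0,0,0],[0,0,-0.12,0,0,0],[0,0,-0.05,0,0,0],[0,0,0,0,0,0],[0,0,0,0,0,0]]' && python3 -m pendant '[[0,0,-0.04,0,0,0],[0,0,-0.03,0,0,0],[0,0,0,0,0,0],[0,0,0,0,0,0]]'&& python3 -m pendant '[[0,0,-0.03,0,0,0],[0,0,0,0,0,0],[0,0,0,0,0,0]]'
```

```text
time: 22.25
position: [0.4318, 0.0422, 0.101]
tcp_rot: [-0.383, 3.118, 0.0]
ft_force: [0.3, -0.8, -1.0]
finger_gap: 0.0134
finger_force: 30.0
time: 22.65
position: [0.4317, 0.0422, 0.0981]
tcp_rot: [0.383, -3.118, 0.0]
ft_force: [-0.3, -0.1, -1.7]
finger_gap: 0.0135
finger_force: 30.0
time: 22.95
position: [0.4317, 0.0422, 0.0969]
tcp_rot: [0.383, -3.118, -0.0]
ft_force: [-0.3, 0.2, -1.6]
finger_gap: 0.0136
finger_force: 30.0
```

```bash
python3 -m pendant '[[0,0,-0.03,0,0,0],[0,0,0,0,0,0],[0,0,0,0,0,0]]' && python3 -m pendant '[[0,0,-0.03,0,0,0],[0,0,0,0,0,0],[0,0,0,0,0,0]]' && python3 -m pendant '[[0,0,-0.03,0,0,0],[0,0,0,0,0,0],[0,0,0,0,0,0]]'
```

```text
time: 23.25
position: [0.4321, 0.042, 0.0966]
tcp_rot: [-0.383, 3.117, -0.001]
ft_force: [-2.7, -1.4, 9.5]
finger_gap: 0.0141
finger_force: 30.0
time: 23.55
position: [0.4326, 0.0418, 0.0965]
tcp_rot: [-0.383, 3.115, -0.003]
ft_force: [-6.9, -1.5, 23.9]
finger_gap: 0.0136
finger_force: 30.0
time: 23.85
position: [0.4332, 0.0417, 0.0962]
tcp_rot: [-0.383, 3.113, -0.004]
ft_force: [-7.0, -0.7, 34.2]
finger_gap: 0.0139
finger_force: 30.0
```

```bash
python3 -m pendant '[[0,0,0.07,0,0,0],[0,0,0,0,0,0],[0,0,0,0,0,0]]' && python3 -m pendant '[[0,0,0,0,0,0],[0,0,0,0,0,0],[0,0,0,0,0,0],[0,0,0,0,0,0],[0,0,0.3,0,0,0],[0,0,0.5,0,0,0],[0,0,1,0,0,0],[0,0,1,0,0,0],[0,0,0.7,0,0,0],[0,0,0,0,0,0],[0,0,0,0,0,0]]' -0.1
python3 - <<'E'
from h import *
s=bot.state();M=R.from_rotvec(s["tcp_rot"]).as_matrix(); print(s["position"],np.degrees(np.arctan2(M[1,0],M[0,0]))%360-180,s["joints"])
E
```

```text
time: 24.15
position: [0.432, 0.0421, 0.0964]
tcp_rot: [-0.383, 3.118, -0.0]
ft_force: [-1.9, -1.4, 6.2]
finger_gap: 0.0137
finger_force: 30.0
time: 25.25
position: [0.4316, 0.0422, 0.2358]
tcp_rot: [-0.383, 3.118, -0.0]
ft_force: [-0.6, 0.9, -0.4]
finger_gap: 0.0488
finger_force: 0.0
[0.43158013 0.04220501 0.23584517] 13.9918262356571 [-1.76929871e-01  1.63041006e-01  1.56589110e+00  2.94765574e-05
  1.41254992e+00 -1.99193428e+00]
```

```bash
python3 -m pendant '[[-0.016,0.98,0,0,0,-0.342],[-0.016,0.98,0,0,0,-0.342],[-0.016,0.98,0,0,0,-0.342],[-0.016,0.98,0,0,0,-0.342],[-0.016,0.98,0,0,0,-0.342],[-0.016,0.98,0,0,0,-0.342],[-0.016,0.98,0,0,0,-0.342],[-0.016,0.98,0,0,0,-0.342],[0,0,0,0,0,0],[0,0,0,0,0,0]]' && python3 -m pendant '[[0,0,-1,0,0,0],[0,0,-1,0,0,0],[0,0,-0.8,0,0,0],[0,0,-0.5,0,0,0],[0,0,-0.4,0,0,0],[0,0,-0.35,0,0,0],[0,0,0,0,0,0],[0,0,0,0,0,0]]' && python3 -m pendant '[[0,0,0,0,0,0],[0,0,0,0,0,0],[0,0,0,0,0,0],[0,0,0,0,0,0],[0,0,0,0,0,0],[0,0,0,0,0,0]]' 0.95
```

```text
time: 26.25
position: [0.426, 0.3559, 0.2343]
tcp_rot: [-0.258, -3.128, 0.003]
ft_force: [0.1, 0.4, -0.4]
finger_gap: 0.0486
finger_force: 0.0
time: 27.05
position: [0.4268, 0.3549, 0.0742]
tcp_rot: [-0.262, -3.13, 0.001]
ft_force: [-0.0, 0.0, 0.8]
finger_gap: 0.0485
finger_force: 0.0
time: 27.65
position: [0.4267, 0.3558, 0.0742]
tcp_rot: [0.261, 3.131, 0.0]
ft_force: [0.2, 0.5, 1.2]
finger_gap: 0.0135
finger_force: 29.9
```

```bash
python3 -m pendant '[[0,0,0.3,0,0,0],[0,0,0.6,0,0,0],[0,0,0.8,0,0,0],[0,0,0.8,0,0,0],[0,0,0,0,0,0]]' && python3 -m pendant '[[0.64,-0.798,0,0,0,0],[0.64,-0.798,0,0,0,0],[0.64,-0.798,0,0,0,0],[0.64,-0.798,0,0,0,0],[0.64,-0.798,0,0,0,0],[0.64,-0.798,0,0,0,0],[0.64,-0.798,0,0,0,0],[0.64,-0.798,0,0,0,0],[0,0,0,0,0,0],[0,0,0,0,0,0]]'
python3 - <<'E'
from h import *
st=bot.state(); im=read_camera("wrist"); c=cam("wrist",st); s=read_camera("scene"); cs=cam("scene")
for l in ("gauge_mid","gauge_short"):
  for k in regions_of("scene",l)[:2]: ys,xs=np.nonzero(k["pixels"]); print(l,k["confidence"],xs.min(),xs.max(),ys.min(),ys.max())
p=st["position"]; q=proj(cs,[p+[0,0,-.0662],p+[0,0,-.0662+.03],[.6313,.1003,.056]]); print(np.round(q,1))
x0,y0=290,60; cr=cv2.resize(s[y0:y0+140,x0:x0+130],None,fx=3.2,fy=3.2,interpolation=2)
for k in q: cv2.circle(cr,tuple(int(v) for v in (k-[x0,y0])*3.2),2,(255,0,0),-1)
save("c12",np.hstack([cr,cv2.resize(im[130:290,230:410],(384,int(448)),interpolation=2)]))
E
```

```text
time: 28.15
position: [0.4281, 0.3567, 0.179]
tcp_rot: [0.26, 3.124, 0.007]
ft_force: [0.3, 0.3, -2.1]
finger_gap: 0.0137
finger_force: 29.9
time: 29.15
position: [0.6312, 0.0999, 0.1733]
tcp_rot: [-0.263, -3.129, -0.0]
ft_force: [-0.5, 0.9, -0.3]
finger_gap: 0.0136
finger_force: 29.9
gauge_mid 0.71 319 349 242 271
gauge_mid 0.57 343 357 120 150
[[350.  150.5]
 [350.8 141.2]
 [348.7 165.4]]
```

View pics/c12.png

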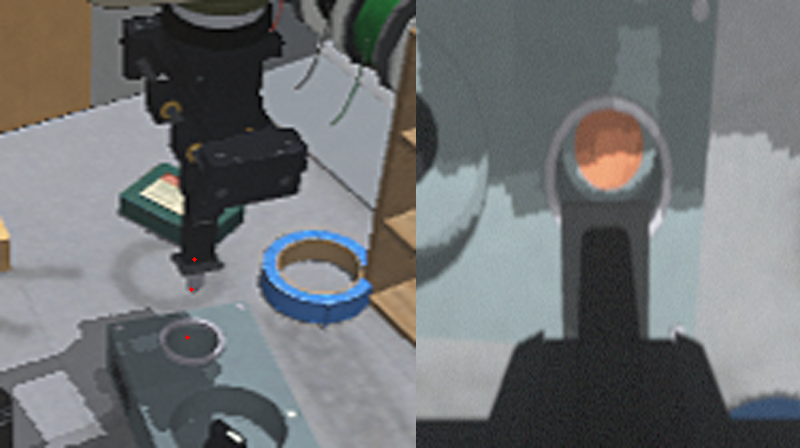

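The gauge hangs straight and its blade tip is about where predicted over the cup. Dipping.

```bash
python3 -m pendant '[[0,0,-0.5,0,0,0],[0,0,-0.5,0,0,0],[0,0,-0.5,0,0,0],[0,0,-0.275,0,0,0],[0,0,0,0,0,0],[0,0,0,0,0,0],[0,0,0,0,0,0]]' && python3 -m pendant '[[0,0,0,0,0,0],[0,0,0,0,0,0],[0,0,0,0,0,0],[0,0,0,0,0,0],[0,0,0,0,0,0],[0,0,0,0,0,0],[0,0,0,0,0,0],[0,0,0,0,0,0],[0,0,0,0,0,0],[0,0,0,0,0,0]]' && python3 -m pendant '[[0,0,0.4,0,0,0],[0,0,0.6,0,0,0],[0,0,0.8,0,0,0],[0,0,0.7,0,0,0],[0,0,0,0,0,0],[0,0,0,0,0,0]]'
python3 - <<'E'
from h import *
im=read_camera("top"); c=cam("top")
for r in regions_of("top","block_0")[:4]: print(round(r["confidence"],2),np.round(r["pixel"]),rect(c,r["pixels"],0.007))
E
```

```text
time: 30.05
position: [0.6319, 0.1006, 0.1044]
tcp_rot: [0.26, 3.129, 0.0]
ft_force: [0.2, -0.5, -1.7]
finger_gap: 0.0138
finger_force: 29.9
time: 31.05
position: [0.6314, 0.1004, 0.1031]
tcp_rot: [-0.261, -3.131, 0.0]
ft_force: [0.1, 0.8, -1.3]
finger_gap: 0.0135
finger_force: 29.9
time: 31.65
position: [0.6313, 0.1004, 0.2027]
tcp_rot: [-0.261, -3.131, 0.0]
ft_force: [-0.7, -1.2, -0.8]
finger_gap: 0.0139
finger_force: 29.9
0.85 [392. 219.] [ 472.8 -108.7   72.3   61.6  146.4]
0.66 [336. 242.] [432.8  30.5  74.2  44.    0.7]
0.63 [452. 200.] [ 505.9 -252.6   71.5   62.1  175.6]
```

```bash
python3 -m pendant '[[-0.35,-0.876,0.05,0,0,-0.379],[-0.35,-0.876,0.05,0,0,-0.379],[-0.35,-0.876,0.05,0,0,-0.379],[-0.35,-0.876,0.05,0,0,-0.379],[-0.35,-0.876,0.05,0,0,-0.379],[-0.35,-0.876,0.05,0,0,-0.379],[-0.35,-0.876,0.05,0,0,-0.379],[0,0,0,0,0,0],[0,0,0,0,0,0]]'
python3 blk.py bB .41 .53 -.17 -.03
```

```text
time: 32.65
position: [0.533, -0.1451, 0.2161]
tcp_rot: [-0.875, -3.015, -0.001]
ft_force: [-0.1, 0.7, -1.3]
finger_gap: 0.0136
finger_force: 29.9
pos [ 0.533  -0.1451  0.2161] yaw -32.38
0.88 [319. 107.] base [ 475.5 -107.4   70.3   60.8  147.7]
  brass [ 474.4 -107.1   42.4   32.9  148.4]
0.61 [428.  12.] base [458.8  28.   59.4  28.1  57.7]
0.57 [227. 203.] base [ 507.5 -253.4   71.7   67.7  176.3]
  brass [ 506.4 -250.5   42.3   34.4  176.6]
```

View pics/bB.png

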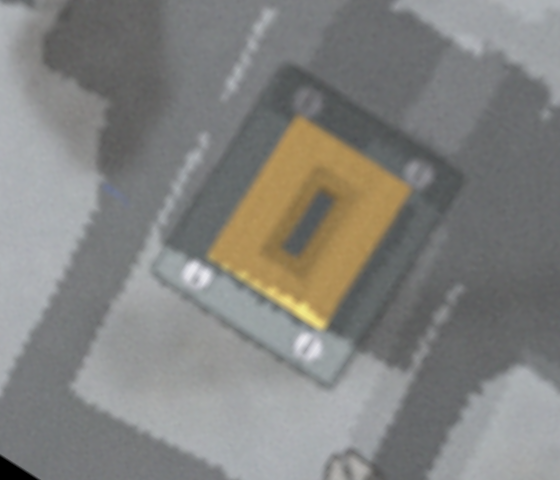

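The rectified view shows the block centred at about (311,223), so (0.4743, -0.1075). Its yaw is about -32°, matching the tool.

```bash
python3 -m pendant '[[-0.733,0.47,0,0,0,0],[-0.732,0.47,0,0,0,0],[0,0,-0.8,0,0,0],[0,0,-0.8,0,0,0],[0,0,-0.5,0,0,0],[0,0,-0.3,0,0,0],[0,0,0,0,0,0],[0,0,0,0,0,0]]' && python3 -m pendant '[[0,0,-0.12,0,0,0],[0,0,-0.12,0,0,0],[0,0,0,0,0,0],[0,0,0,0,0,0]]' && python3 -m pendant '[[0,0,-0.12,0,0,0],[0,0,-0.12,0,0,0],[0,0,0,0,0,0],[0,0,0,0,0,0]]'
```

```text
time: 33.55
position: [0.4752, -0.1066, 0.1214]
tcp_rot: [0.872, 3.018, 0.0]
ft_force: [-0.3, 0.4, -0.7]
finger_gap: 0.0137
finger_force: 29.9
time: 33.95
position: [0.4748, -0.1073, 0.1116]
tcp_rot: [-0.874, -3.017, 0.0]
ft_force: [0.6, 0.3, -0.4]
finger_gap: 0.0138
finger_force: 29.9
time: 34.35
position: [0.4748, -0.1073, 0.1018]
tcp_rot: [-0.874, -3.017, -0.0]
ft_force: [0.2, -0.2, -0.4]
finger_gap: 0.0138
finger_force: 29.9
```

```bash
python3 -m pendant '[[0,0,-0.12,0,0,0],[0,0,-0.12,0,0,0],[0,0,-0.12,0,0,0],[0,0,0,0,0,0],[0,0,0,0,0,0]]' && python3 -m pendant '[[0,0,-0.06,0,0,0],[0,0,0,0,0,0],[0,0,0,0,0,0]]'&& python3 -m pendant '[[0,0,-0.03,0,0,0],[0,0,0,0,0,0],[0,0,0,0,0,0]]'
```

```text
time: 34.85
position: [0.4748, -0.1073, 0.0874]
tcp_rot: [-0.874, -3.017, -0.0]
ft_force: [0.3, 0.5, -0.4]
finger_gap: 0.0136
finger_force: 29.9
time: 35.15
position: [0.4749, -0.1073, 0.0852]
tcp_rot: [0.875, 3.017, 0.0]
ft_force: [-0.8, 0.7, 0.5]
finger_gap: 0.0135
finger_force: 29.9
time: 35.45
position: [0.475, -0.1074, 0.0842]
tcp_rot: [0.874, 3.017, -0.0]
ft_force: [-1.4, -0.3, 3.3]
finger_gap: 0.0137
finger_force: 29.9
```

```bash
python3 -m pendant '[[0,0,-0.03,0,0,0],[0,0,0,0,0,0],[0,0,0,0,0,0]]' && python3 -m pendant '[[0,0,-0.02,0,0,0],[0,0,0,0,0,0],[0,0,0,0,0,0]]' && python3 -m pendant '[[0,0,0.05,0,0,0],[0,0,0,0,0,0],[0,0,0,0,0,0]]' && python3 -m pendant '[[0,0,0,0,0,0],[0,0,0,0,0,0],[0,0,0,0,0,0],[0,0,0,0,0,0],[0,0,0.3,0,0,0],[0,0,0.5,0,0,0],[0,0,1,0,0,0],[0,0,1,0,0,0],[0,0,0.8,0,0,0],[0,0,0,0,0,0],[0,0,0,0,0,0]]' -0.1
```

```text
time: 35.75
position: [0.4752, -0.1077, 0.0841]
tcp_rot: [0.874, 3.016, -0.001]
ft_force: [-5.3, -0.6, 15.3]
finger_gap: 0.014
finger_force: 30.0
time: 36.05
position: [0.4753, -0.1079, 0.084]
tcp_rot: [0.873, 3.015, -0.002]
ft_force: [-7.1, -1.0, 22.9]
finger_gap: 0.0135
finger_force: 30.1
time: 36.35
position: [0.4749, -0.1074, 0.0841]
tcp_rot: [0.874, 3.017, -0.0]
ft_force: [-1.5, -0.7, 6.3]
finger_gap: 0.0133
finger_force: 30.0
time: 37.45
position: [0.4747, -0.1072, 0.2278]
tcp_rot: [0.874, 3.017, -0.0]
ft_force: [-0.3, 0.1, 0.0]
finger_gap: 0.0485
finger_force: 0.0
```

Both gauges are home. Back to the knob to turn it off.

```bash
python3 -m pendant '[[0.569,0.476,0,0,0,-0.832],[0.569,0.476,0,0,0,-0.832],[0.569,0.476,0,0,0,-0.832],[0.569,0.476,0,0,0,-0.832],[0.569,0.476,0,0,0,-0.832],[0.569,0.476,0,0,0,-0.832],[0,0,0,0,0,0],[0,0,0,0,0,0]]' 0.3 && python3 -m pendant '[[0,0,-1,0,0,0],[0,0,-1,0,0,0],[0,0,-1,0,0,0],[0,0,-0.7,0,0,0],[0,0,0,0,0,0],[0,0,0,0,0,0]]'
python3 - <<'E'
from h import *
s=bot.state();M=R.from_rotvec(s["tcp_rot"]).as_matrix(); print(s["position"],np.degrees(np.arctan2(M[1,0],M[0,0]))%360-180)
E
```

```text
time: 38.25
position: [0.6109, 0.0072, 0.226]
tcp_rot: [-1.913, -2.489, 0.003]
ft_force: [-1.0, -0.6, 0.2]
finger_gap: 0.0307
finger_force: 0.0
time: 38.85
position: [0.6112, 0.0063, 0.0807]
tcp_rot: [1.917, 2.489, -0.0]
ft_force: [0.1, 0.1, 0.9]
finger_gap: 0.031
finger_force: 0.0
[0.61121859 0.00632323 0.08066711] -75.22156340618298
```

```bash
python3 -m pendant '[[0,0.02,-0.4,0,0,0],[0,0,-0.4,0,0,0],[0,0,-0.4,0,0,0],[0,0,-0.3,0,0,0],[0,0,0,0,0,0],[0,0,0,0,0,0]]' 0.3 && python3 -m pendant '[[0,0,0,0,0,0],[0,0,0,0,0,0],[0,0,0,0,0,0],[0,0,0,0,0,0],[0,0,0,0,0,0]]' 0.9 && python3 -m pendant '[[0,0,0,0,0,0.8],[0,0,0,0,0,0.8],[0,0,0,0,0,0.8],[0,0,0,0,0,0.8],[0,0,0,0,0,0.8],[0,0,0,0,0,0.8],[0,0,0,0,0,0.8],[0,0,0,0,0,0.8],[0,0,0,0,0,0.8],[0,0,0,0,0,0],[0,0,0,0,0,0]]'
python3 - <<'E'
from h import *
s=bot.state();M=R.from_rotvec(s["tcp_rot"]).as_matrix(); print(s["torque"],np.degrees(np.arctan2(M[1,0],M[0,0]))%360-180)
E
```

```text
time: 39.45
position: [0.612, 0.0076, 0.0211]
tcp_rot: [1.916, 2.488, 0.001]
ft_force: [0.4, 0.6, -0.1]
finger_gap: 0.031
finger_force: 0.0
time: 39.95
position: [0.6114, 0.0077, 0.0206]
tcp_rot: [1.917, 2.488, -0.0]
ft_force: [-2.9, -1.2, 5.9]
finger_gap: 0.0111
finger_force: 30.0
time: 41.05
position: [0.6109, 0.0071, 0.0205]
tcp_rot: [-0.364, -3.119, 0.002]
ft_force: [-5.7, -3.3, 6.6]
finger_gap: 0.0117
finger_force: 30.0
[-0.55981044  0.93055094  0.04518135] -13.326794980428701
```

Small extra turns until I feel the stop.

```bash
for i in 1 2; do :; done; python3 -m pendant '[[0,0,0,0,0,0.12],[0,0,0,0,0,0],[0,0,0,0,0,0]]' >/dev/null; python3 -c "
from h import *
s=bot.state();M=R.from_rotvec(s['tcp_rot']).as_matrix(); print(s['torque'],np.degrees(np.arctan2(M[1,0],M[0,0]))%360-180)"
python3 -m pendant '[[0,0,0,0,0,0.12],[0,0,0,0,0,0],[0,0,0,0,0,0]]' ; python3 -c "
from h import *
s=bot.state();M=R.from_rotvec(s['tcp_rot']).as_matrix(); print(s['torque'],np.degrees(np.arctan2(M[1,0],M[0,0]))%360-180)"
```

```text
[-0.55999982  0.92021151 -0.04858719] -12.31457545932011
time: 41.65
position: [0.6109, 0.0071, 0.0206]
tcp_rot: [-0.309, -3.125, 0.002]
ft_force: [-5.6, -3.3, 7.5]
finger_gap: 0.0111
finger_force: 30.0
[-0.51369382  0.8894047  -0.10891042] -11.293329234794413
```

```bash
python3 -m pendant '[[0,0,0,0,0,0.12],[0,0,0,0,0,0],[0,0,0,0,0,0]]' >/dev/null; python3 -c "
from h import *
s=bot.state();M=R.from_rotvec(s['tcp_rot']).as_matrix(); print(s['torque'],np.degrees(np.arctan2(M[1,0],M[0,0]))%360-180)"
python3 -m pendant '[[0,0,0,0,0,0.1],[0,0,0,0,0,0],[0,0,0,0,0,0]]' ; python3 -c "
from h import *
s=bot.state();M=R.from_rotvec(s['tcp_rot']).as_matrix(); print(s['torque'],np.degrees(np.arctan2(M[1,0],M[0,0]))%360-180)"
```

```text
[-0.50918801  0.93558584 -0.26677439] -10.282685996288677
time: 42.25
position: [0.6109, 0.0071, 0.0206]
tcp_rot: [-0.258, -3.13, 0.001]
ft_force: [-5.8, -3.4, 6.7]
finger_gap: 0.0114
finger_force: 30.3
[-0.53256592  0.92237516 -0.34555428] -9.432476486631742
```

The stop is felt, with torque well above friction. Releasing, rising and checking.

```bash
python3 -m pendant '[[0,0,0,0,0,0],[0,0,0,0,0,0],[0,0,0,0,0,0],[0,0,0.25,0,0,0],[0,0,0.5,0,0,0],[0,0,1,0,0,0],[0,0,1,0,0,0],[0,0,1,0,0,0],[0,0,1,0,0,0],[0,0,0.5,0,0,0],[0,0,0,0,0,0],[0,0,0,0,0,0]]' 0.3 && python3 -m pendant '[[0,0.8,0.3,0,0,0],[0,0.8,0.3,0,0,0],[0,0.8,0.3,0,0,0],[0,0.8,0.3,0,0,0],[0,0,0,0,0,0]]'
python3 - <<'E'
from h import *
im=read_camera("wrist"); s=read_camera("scene")
c=cam("wrist"); o=cv2.resize(ortho(c,im,.56,.68,-.05,.05,.044,.33),None,fx=1.1,fy=1.1)
b=cv2.resize(s[140:320,240:420],(400,400),interpolation=2)
save("end",np.hstack([b,cv2.copyMakeBorder(o,0,max(0,400-o.shape[0]),0,0,0)[:400]]))
E
```

```text
time: 43.45
position: [0.6111, 0.0079, 0.2295]
tcp_rot: [-0.257, -3.131, -0.0]
ft_force: [1.0, 0.4, -0.5]
finger_gap: 0.031
finger_force: 0.0
time: 43.95
position: [0.611, 0.1391, 0.2776]
tcp_rot: [-0.251, -3.131, -0.001]
ft_force: [0.4, -0.2, -0.1]
finger_gap: 0.0307
finger_force: 0.0
```

View pics/end.png

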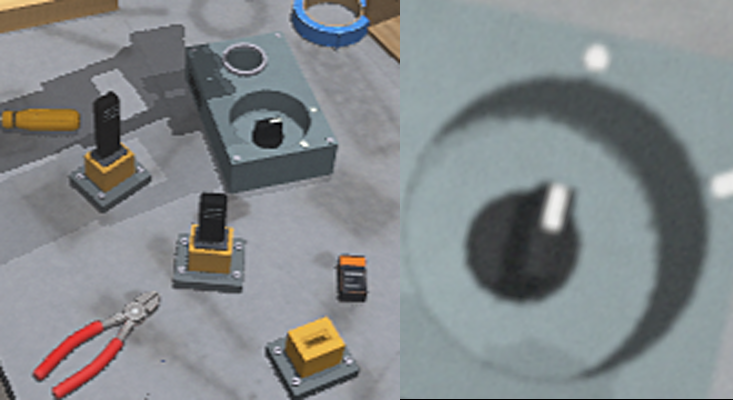

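Both gauges stand upright with their flanges on the brass at (107,130) and (212,225). The knob's line points at about -12°, along the box's x towards the dot at (596,57), so it is off. Handing in.

```bash
python3 -c "
from bench import *
print(workorder.hand_in())"
```

```text
the job is handed in; nothing more can be done
None
```

The job is handed in after about 44 s of robot time: only the long and mid gauges were in the rack, and both were dipped in order at the working mark and now stand fully seated in separate blocks, with the knob back at off; hand-in returned no verdict.

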